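Press a vial stopper home with locking pliers

TASK

Close the vial that lies between the jaws of the bench-mounted locking pliers: squeeze the plier handles together until they snap over centre and stay locked by themselves with your hand off them, which presses the stopper fully home. Then open the pliers again by hooking a finger behind the release lever's tab (not pinching it) and gently pulling it just until the handle springs open, and let go. Use no more force than it takes, do not touch the vial, and leave the things around alone.

Things in the scene. Friction and masses are not known exactly. Their poses are not given: they have to be found in the camera images.
- pliers: Steel locking pliers lying flat, bolted on a grey base plate (98 x 214 mm, 10 mm high) fixed to the desk. Origin on the desk, 40 mm behind the hub. Axes: x across the handles, from the fixed to the moving one (away from the robot); y along them towards the jaws; z up. All (x, y) offsets given below are in mm from the hub in these axes: handles at y < 0, jaws and vial at y = +68.
- hub (a point): Top centre of the round hub pin about which the moving handle turns, 52 mm above the desk, 40 mm from the pliers' origin along their y; its axes are those of the pliers. The pliers are slight: more than 60 N of finger force on all their parts together (both handles squeezed count twice) is a failure.
- fixed_grip (a point): Gripping place on the middle of the fixed handle, at (-13, -66), 41 mm above the desk. The fixed handle is a straight steel bar along y, 12 mm wide, 22 mm high (z 30 to 52), from y = -14 to -102. It is free beside and below, except for posts 12 mm wide at y = -22 and -95. A round screw head sticks out behind its end.
- handle_grip (a point): Gripping place on the middle of the moving handle, 66 mm from the hub, 41 mm above the desk: a steel bar 12 mm wide, 22 mm high (z 30 to 52) that turns level about the hub and ends 102 mm from it. Open, it is 44 to 52 mm from the fixed handle's middle in x (56 to 64 mm over both), so both fit between open fingers from above, tips 20 to 28 mm above the desk; locked, 17 to 23 mm.
- screw (a point): Head of the adjusting screw behind the fixed handle, 41 mm above the desk. Its setting is unknown and stays: it turns the moving handle by up to 0.05 rad either way about the hub (3 mm at the gripping place), open and locked alike, so feel for the locking point.
- handle (a joint): Closing angle of the moving handle, rad: 0 open, 0.36 dead centre, 0.44 locked at its stop. Needs up to 12 N at the gripping place, less near dead centre, then snaps home and stays. Only this handle gives: a gripper closing on both must be shifted towards the fixed one (-x) as it comes in. Squeeze with about 20 N; over 35 N of finger force on it bends it: a failure.
- release_tab (a point): Top middle of the upright tab at the rear end of the release lever: dark steel plate 6 mm thick (across), 22 mm wide (along the lever), top 71 mm above the desk, free down to 25 mm. Starts at about (-15 to +19, -150), about 48 mm behind the handle ends. Pull it level towards -x (towards the robot), for instance with closed fingers lowered behind it on its +x side.
- lever_arm: Release lever; origin at its pivot, 60 mm ahead of the tab. Free play of unknown length (0.5 N), then 3 to 6 N at the tab, easing off until the handle trips and flies open, 11 to 32 mm from the start. 1 to 2 mm later comes a rigid stop, where the force climbs. Pull 1 mm at a time until the handle opens or the stop is felt (7 to 9 N); over 15 N of finger force on it strains it: a failure.
- vial: White plastic specimen vial, 22 mm diameter, 43 mm long without stopper, lying along the pliers' x in its cradle between the jaws, axis 41 mm above the desk; origin in the middle of its closed end, x axis along it to the mouth. Must not be touched.
- stopper (a joint): How far the vial's black push-in stopper (19 mm diameter) is pressed in, m: 0 to 0.0005 at the start (flange 4 mm proud), 0.004 flush. The locked jaw presses it to about 0.0037; it stays where it is pressed.
- coverslip_box: Bystander, to be left alone: small black and clear box, 29 mm; origin under its middle.
- oil_bottle: Bystander, to be left alone: small brown bottle, 26 mm wide, 59 mm high; origin under its middle.
- usb_stick: Bystander, to be left alone: USB stick, 52 mm long; origin under its middle.
- petri_dish: Bystander, to be left alone: shallow clear dish, 60 mm; origin under its middle.
- slide_mailer: Bystander, to be left alone: flat white slide mailer, 34 x 84 mm; origin under its middle.
- cup_blue: Bystander, to be left alone: specimen cup with lid, 46 mm wide, 58 mm high; origin under its middle.
- pen_blue: Bystander, to be left alone: pen, 145 mm long; origin under its middle.

How it is judged:
By the outcome, as a careful person would: the job done as asked, in the order asked, and still so for the second after the job is handed in, with the robot touching nothing.
It also fails if it takes over 72 s, if anything falls off the work surface, if the arm or the gripper's body presses on something with over 40 N, if the wrist force passes 120 N, or if a joint passes its speed limit or range.

ROBOT

A 6-joint arm with a two-finger parallel gripper is mounted at the origin on a cart in front of the work surface, level with it; the furniture and walls round the work are solid. World frame = base frame: x ahead of the robot, y to its left, z up, the work surface at z = 0. Lengths are in m, angles in rad, forces in N, time in s.
With the tool pointing down it reaches from about 0.35 to 1 m from the base axis. Payload 7.1 kg.
Tool frame: the origin (TCP) lies between the finger pads; the fingertips stand 22 mm ahead of it and the grasp point (between the pads) lies 3 mm ahead of it; z points along the fingers, y is the line along which they close (so a half turn about z gives the same grasp; the last joint's range is limited). The gripper opens to 85 mm and grips with 20 to 120 N. Pads are 22 mm wide; open, the fingers measure 114 mm over their backs; the gripper's body (76 mm by 85 mm) begins 54 mm behind the grasp point. The pads swing forward as they close: fully open they stand 13 mm farther back than shut.
Start: joints at [-1.12, 0.423, 1.63, -0, 1.089, -0.019], TCP at [0.283, -0.557, 0.253] pointing down, gripper open.
Joint ranges: [-3, 3], [-0.9, 2.11], [0.09, 2.58], [-1.31, 4.45], [0.11, 2.69], [-2.54, 2.54]. Speed limits (rad/s): [2.39, 2.39, 3.01, 3.14, 3.14, 3.14].

INTERFACE

Orientations are given as a rotation vector (axis times angle).
In Python, from rig import manip gives the robot as it stands. The module is installed in compiled form; this text tells all that it offers. Calls block until the motion is done:
- manip.move_to(position, orientation): joint-space move of the TCP to a pose.
- manip.servo_line(position, orientation=None, rate=0.15): straight line of the TCP; orientation=None keeps the orientation; rate is the mean speed in m/s.
- manip.set_joints(angles): joint-space move.
- manip.command_gripper(opening, f_grip=None): finger opening in m; f_grip is the grip in N (None keeps the last); returns when the fingers have stopped.
- manip.hold(seconds).
- manip.solve_ik(position, orientation): joint angles nearest the present ones, or None.
- manip.camera(name): name is "side" or "top"; returns a dict with "image" (420x560x3 uint8, red, green, blue), "fx", "fy", "cx", "cy" (pixels), "cam_to_world" (4x4, takes a point from camera to world coordinates). Camera axes: x right, y down, z forward; pixel columns grow to the right and rows downward; lengths in m; the calibration is good to about 2 mm. A picture is of the moment at which its call begins. There is no depth.
A pose or a line that the arm cannot do raises manip.IKError and nothing moves.
- manip.sign_off(): hands the job in; it is judged then, once.
Readings, each from a call of its own:
- manip.get_time(): time.
- manip.get_joint_positions(): joint angles.
- manip.get_joint_vel(): joint speeds.
- manip.get_tau(): joint torques, N m.
- manip.get_position(): TCP position.
- manip.get_ee_rot(): TCP orientation.
- manip.get_contact_force(): force on the tool from outside, world axes, zero at the start.
- manip.get_torque(): the same for the moment, N m.
- manip.get_width(): finger opening in m.
- manip.get_grip_force(): force on a finger pad.
Only numpy, scipy, OpenCV 4.12 (cv2) and the standard library are available. Lean on these libraries where they do the work, as an engineer would, in place of code of your own. Each camera call takes 0.05 s, during which the arm holds its last target. There are 200 camera calls.

## Working session

There is one attempt and no reset: what is moved stays moved. The work goes in short steps, each a Python script; the robot and the scene stay as the last script left them, time stands still between calls to the robot, and variables do not carry over. Pictures are saved under pics/ and viewed, at most 10 in all, crops included, and the job is handed in when it is done.

```bash
mkdir -p pics; python3 - <<'E'
from rig import manip
import cv2,numpy as np,pickle
d={}
for n in("side","top"):
    c=manip.camera(n);d[n]=c
    cv2.imwrite(f"pics/{n}0.png",cv2.cvtColor(c["image"],cv2.COLOR_RGB2BGR))
    print(n,c["fx"],c["cx"],c["cy"],np.round(c["cam_to_world"],3).tolist())
pickle.dump(d,open("cal.pkl","wb"))
print(manip.get_ee_rot(),manip.get_time(),manip.get_contact_force())
E
```

```text
side 435.16878894836566 276.96510274717286 214.010555090885 [[-0.834, -0.262, 0.485, 0.159], [-0.551, 0.399, -0.733, 0.635], [-0.002, -0.879, -0.477, 0.473], [0.0, 0.0, 0.0, 1.0]]
top 462.7096667444025 271.12758209949385 209.1526745197113 [[0.018, -0.991, 0.134, 0.434], [-1.0, -0.018, 0.001, -0.0], [0.001, -0.134, -0.991, 1.153], [0.0, 0.0, 0.0, 1.0]]
[-3.05400549e+00 -7.30854681e-01  5.21375437e-04] 0.1 [ 0.41607381  0.12180978 -0.78590015]
```

View pics/top0.png

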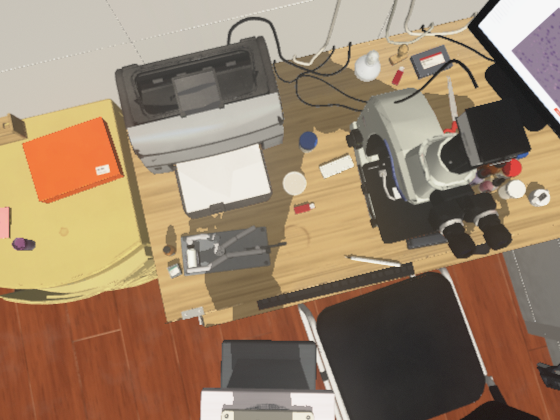

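View pics/side0.png

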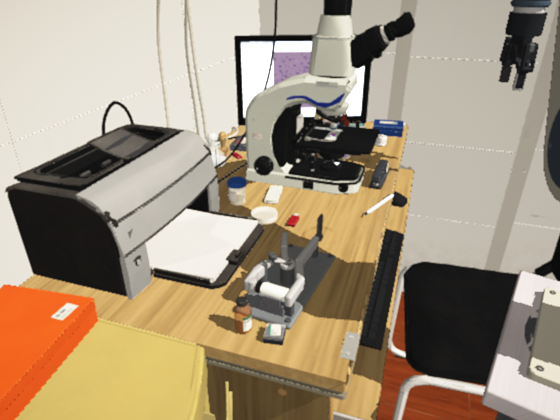

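The top view shows the pliers at about px (182–270, 228–272), with the jaws to the left (world +y) and the tab near (283,244). I'll enlarge both views.

```bash
python3 - <<'E'
import cv2
a=cv2.imread("pics/top0.png")[215:290,165:295];cv2.imwrite("pics/t1.png",cv2.resize(a,None,fx=6,fy=6,interpolation=cv2.INTER_CUBIC))
a=cv2.imread("pics/side0.png")[205:350,220:350];cv2.imwrite("pics/s1.png",cv2.resize(a,None,fx=4,fy=4,interpolation=cv2.INTER_CUBIC))
E
```

```text
(no output)
```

View pics/t1.png

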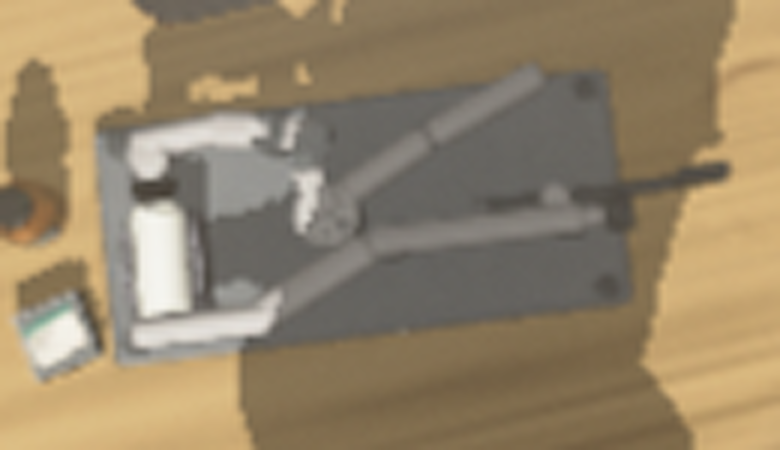

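View pics/s1.png

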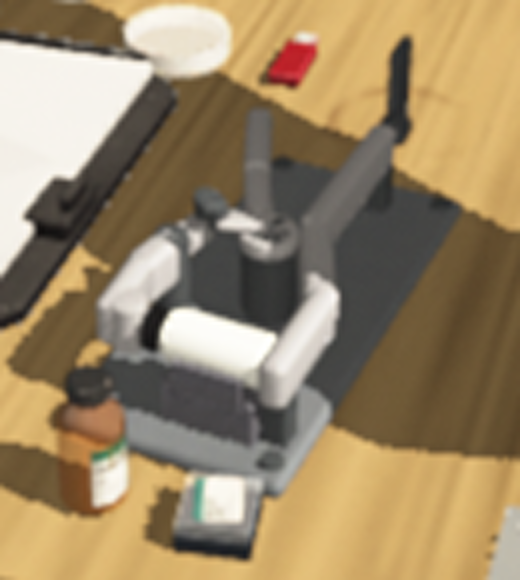

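The top crop shows plate corners (100,128), (605,72), (632,298) and (118,362), the hub at (331,213), and the fixed bar from (375,242) to (600,215). The moving bar runs from (350,190) to (538,72), and the tab is around (665–728,175). In the side crop the hub is at (268,232) and the tab top at (402,40).

```bash
cat > h.py <<'E'
import numpy as np,pickle
D=pickle.load(open("cal.pkl","rb"))
def ray(n,u,v):
    c=D[n];M=c["cam_to_world"];d=M[:3,:3]@[(u-c["cx"])/c["fx"],(v-c["cy"])/c["fy"],1];return M[:3,3],d
def onz(n,u,v,z):
    o,d=ray(n,u,v);return o+d*(z-o[2])/d[2]
def t1(u,v,z):return onz("top",(u+.5)/6-.5+165,(v+.5)/6-.5+215,z)
def s1(u,v,z):return onz("side",(u+.5)/4-.5+220,(v+.5)/4-.5+205,z)
E
python3 - <<'E'
from h import *
np.set_printoptions(precision=4,suppress=True)
cs=[t1(*p,.01) for p in((100,128),(605,72),(632,298),(118,362))]
print(cs,"center",np.mean(cs,0))
a=(cs[0]+cs[3])/2-(cs[1]+cs[2])/2;print("yaw of y axis-90 deg",np.degrees(np.arctan2(a[1],a[0]))-90,np.linalg.norm(a))
hub=t1(331,213,.052);print("hub",hub,s1(268,232,.052))
for p in((375,242),(600,215)):print("fixed",t1(*p,.052))
a=t1(375,242,.052)-t1(600,215,.052);th=np.arctan2(a[1],a[0])-np.pi/2;print("yaw fixed",np.degrees(th))
R=np.array([[np.cos(th),-np.sin(th)],[np.sin(th),np.cos(th)]])
for n,q in dict(fix1=t1(375,242,.052),fix2=t1(600,215,.052),mov=t1(538,72,.052),movm=t1(440,130,.052),tab1=t1(665,183,.071),tab2=t1(728,170,.071),tabs=s1(402,40,.071),vial=t1(160,258,.052)).items():
    print(n,q,((q-hub)[:2]@R)*1000)
E
```

```text
[array([0.5176, 0.2223, 0.01  ]), array([0.5446, 0.0147, 0.01  ]), array([0.452 , 0.0018, 0.01  ]), array([0.4223, 0.2107, 0.01  ])] center [0.4841 0.1124 0.01  ]
yaw of y axis-90 deg 7.753133013486561 0.21015931348252143
hub [0.4826 0.1213 0.052 ] [0.479  0.1232 0.052 ]
fixed [0.4715 0.1036 0.052 ]
fixed [0.4837 0.015  0.052 ]
yaw fixed 7.873783381629505
fix1 [0.4715 0.1036 0.052 ] [-13.419  -16.0558]
fix2 [0.4837 0.015  0.052 ] [ -13.419  -105.4902]
mov [0.54   0.0408 0.052 ] [ 45.8801 -87.6269]
movm [0.5162 0.0792 0.052 ] [ 27.5364 -46.3706]
tab1 [ 0.4957 -0.0103  0.071 ] [  -4.9876 -132.193 ]
tab2 [ 0.5012 -0.0348  0.071 ] [  -2.884  -157.1568]
tabs [ 0.4967 -0.0252  0.071 ] [  -6.0455 -147.0251]
vial [0.4636 0.1882 0.052 ] [-9.5914 68.8004]
```

```bash
cat >> h.py <<'E'
from rig import manip
th=np.radians(7.8);HUB=np.array([.4815,.1220])
X=np.array([np.cos(th),np.sin(th)]);Y=np.array([-np.sin(th),np.cos(th)])
a=(np.pi/2+th)/2;ROT=np.pi*np.array([np.cos(a),np.sin(a),0])
def P(x,y,z):return np.r_[HUB+(x*X+y*Y)/1000,z/1000]   # pliers mm -> world m
def inv():
    p=manip.get_position();d=p[:2]-HUB;return np.round([d@X*1000,d@Y*1000,p[2]*1000],2)
def F():
    f=np.array(manip.get_contact_force());return np.round([f[:2]@X,f[:2]@Y,f[2]],2)
E
python3 - <<'E'
from h import *
r0=manip.get_ee_rot()
manip.move_to([.18,-.354,.26],r0)
q=np.array(manip.get_joint_positions());q[0]=.12;manip.set_joints(q)
print(inv(),manip.get_time())
manip.move_to(P(12.5,-60,150),ROT)
print(inv(),F(),manip.get_time(),manip.get_width(),manip.get_joint_positions())
c=manip.camera("top")
import cv2
cv2.imwrite("pics/t2.png",cv2.resize(cv2.cvtColor(c["image"],cv2.COLOR_RGB2BGR)[180:300,150:310],None,fx=5,fy=5))
E
```

```text
[-94.65 -50.64 260.61] 2.7083
[ 11.74 -60.55 150.01] [-0.53 -0.09 -0.02] 3.375 0.0848697857192195 [ 1.02641198e-01  4.05341646e-01  1.96200098e+00  8.80538117e-06
  7.75835584e-01 -3.23116874e-02]
```

```bash
python3 - <<'E'
from h import *
manip.servo_line(P(12.5,-60,80),ROT,rate=.12);manip.hold(.15);b=F();print(inv(),b)
for z in(68,60,52,44):
    manip.servo_line(P(12.5,-60,z),rate=.05);manip.hold(.1);f=F()-b;print(inv(),f)
    if abs(f).max()>3: break
else:
    x=12.5
    while x<30:      # feel the fixed handle with the -x finger
        x+=1;manip.servo_line(P(x,-60,44),rate=.03);manip.hold(.05);f=F()-b
        if f[0]<-1.5:break
    print("touch",x,inv(),f,manip.get_grip_force())
print(manip.get_time())
E
```

```text
[ 13.15 -60.    80.93] [-0.15 -0.2   0.59]
[ 12.44 -60.01  67.85] [ 0.39 -0.4  -0.14]
[ 12.45 -59.99  59.9 ] [ 0.38  0.27 -0.49]
[ 12.44 -60.    51.9 ] [ 0.14  0.37 -0.47]
[ 12.42 -60.    43.87] [ 0.36  0.89 -0.31]
touch 23.5 [ 23.03 -59.99  43.93] [-1.89  0.45  1.44] 1.1153030768036842
9.325
```

```bash
python3 - <<'E'
from h import *
b=np.array([.2,0,0]);w=85
def step(w,n=.08):
    manip.servo_line(P(-20.1+w/2,-60,44),rate=.05);manip.command_gripper(w/1000,20);manip.hold(n)
manip.servo_line(P(-20.1+42.5,-60,44),rate=.05)
for w in list(range(81,64,-4))+list(range(64,43,-2)):
    step(w);f=F();g=manip.get_grip_force()
    print(w,round(manip.get_width()*1000,1),inv()[0],f,round(g,1),round(manip.get_time(),2))
    if abs(f).max()>18 or g>24:break
E
```

```text
81 81.1 20.46 [-0.52 -0.56  0.85] 0.0 10.13
77 76.9 18.44 [-0.22  0.7  -0.67] 0.0 10.68
73 73.0 16.43 [-0.1   0.38  0.27] 0.0 11.23
69 68.7 14.43 [-0.25  0.43  0.3 ] 0.0 11.78
65 64.9 12.46 [0.01 0.16 0.21] 0.0 12.33
64 63.8 11.92 [ 0.1   0.25 -0.69] 0.0 12.88
62 61.6 11.28 [ 1.54 -0.34  1.03] 1.4 13.43
60 60.1 10.33 [ 3.49 -0.73  5.5 ] 4.5 13.98
58 58.2 9.37 [ 3.12 -1.49  6.51] 6.0 14.53
56 56.1 8.38 [ 2.42 -1.11  7.53] 6.7 15.08
54 54.1 7.4 [ 3.27 -2.12  7.77] 6.9 15.63
52 52.5 6.44 [ 3.71 -1.62  8.68] 8.8 16.18
50 50.2 5.4 [ 1.94 -2.52  7.91] 7.7 16.73
48 48.0 4.43 [ 3.47 -2.58  9.11] 7.7 17.28
46 46.0 3.4 [ 2.25 -3.34  8.09] 6.6 17.83
44 44.1 2.35 [ 2.73 -2.43  6.32] 5.7 18.38
```

```bash
python3 - <<'E'
from h import *
z=44
for w in np.arange(42,21,-2):
    z+=.3
    manip.servo_line(P(-20.1+w/2,-60,z),rate=.05);manip.command_gripper(w/1000,20);manip.hold(.08);f=F();g=manip.get_grip_force();W=manip.get_width()*1000
    print(w,round(W,1),inv()[[0,2]],f,round(g,1),round(manip.get_time(),2))
    if abs(f).max()>18 or g>24 or W>w+1.5:break
E
```

```text
42 41.8 [ 1.36 44.49] [ 3.15 -3.48  4.29] 4.3 18.93
40 40.1 [ 0.29 44.61] [ 5.45 -2.84  1.49] 2.7 19.48
38 38.1 [-1.43 44.72] [ 3.06 -0.92  1.9 ] 1.5 20.03
36 36.1 [-2.86 45.01] [ 0.    0.53 -0.38] 0.1 20.58
34 34.2 [-3.19 45.5 ] [-0.66  0.15  0.37] 0.0 21.13
32 32.1 [-4.09 45.8 ] [-0.54  0.63  1.2 ] 0.0 21.68
30 30.0 [-5.07 46.11] [-0.12  0.2   0.09] 0.0 22.23
28 28.4 [-5.33 46.64] [ 4.68  0.29 -0.4 ] 20.1 22.78
26 28.1 [-5.4  46.75] [ 8.43  0.15 -6.1 ] 20.9 23.33
```

```bash
python3 - <<'E'
from h import *
import cv2
manip.command_gripper(.06,20);print(inv(),F())
manip.servo_line(P(-5,-60,150),rate=.15)
manip.move_to(P(-130,-60,220),ROT)
manip.command_gripper(0.0,20)
print(inv(),F(),manip.get_time(),manip.get_width())
ims=[]
c=manip.camera("top");a=cv2.resize(cv2.cvtColor(c["image"],cv2.COLOR_RGB2BGR)[215:290,165:295],(780,450),interpolation=cv2.INTER_CUBIC);cv2.imwrite("pics/t3.png",a)
c=manip.camera("side");a=cv2.resize(cv2.cvtColor(c["image"],cv2.COLOR_RGB2BGR)[205:350,220:350],(520,580),interpolation=cv2.INTER_CUBIC);cv2.imwrite("pics/s3.png",a)
E
```

```text
[ -7.81 -60.    46.55] [-0.39  0.01  0.1 ]
[-129.97  -60.    219.9 ] [-0.16  0.33  0.01] 25.8083 -0.00025028551964776074
```

View pics/t3.png

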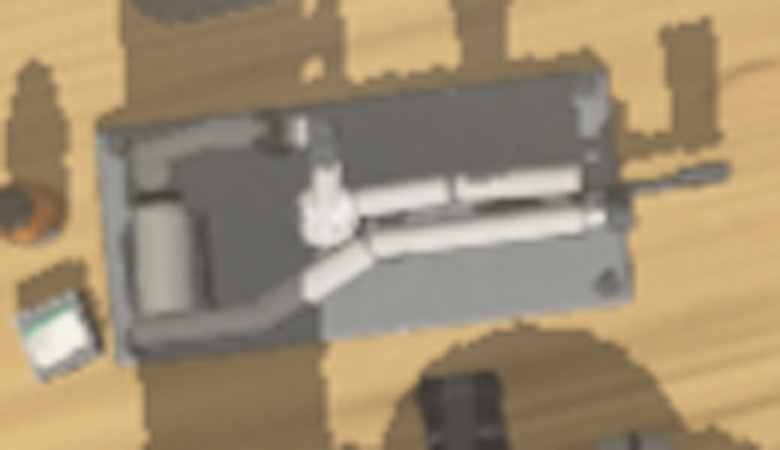

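View pics/s3.png

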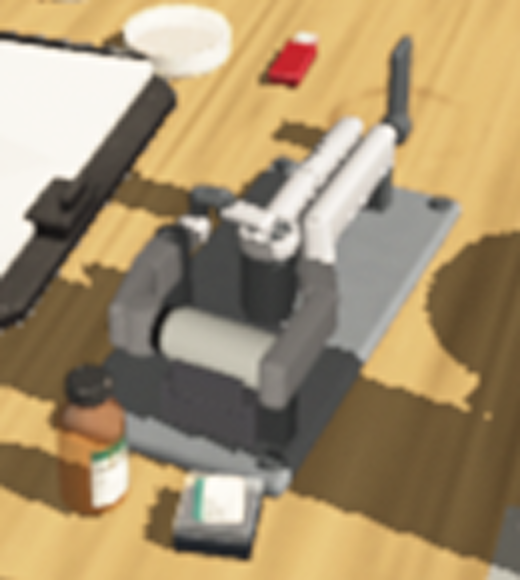

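The moving handle lies parallel to the fixed one (crop row ~185) with the hand off, so it is locked and the stopper is pressed in. The tab top is at crop px ~(708,174). Next I'll lower closed fingers behind the tab.

```bash
python3 - <<'E'
from h import *
import cv2
p=t1(708,174,.071);d=p[:2]-HUB;print("tab",d@X*1000,d@Y*1000)
manip.move_to(P(24,-150,200),ROT)
manip.servo_line(P(24,-150,105),rate=.12);manip.hold(.15);b=F();print(inv(),b)
for z in(95,85,75,65,57):
    manip.servo_line(P(24,-150,z),rate=.06);manip.hold(.05);f=F()-b;print(inv(),f)
    if abs(f).max()>3:break
x=24
while x>4:
    x-=1;manip.servo_line(P(x,-150,57),rate=.04);manip.hold(.06);f=F()-b
    if f[0]>.35:print(x,f)
    if f[0]>1 :break
print(inv(),f,manip.get_time())
c=manip.camera("side");cv2.imwrite("pics/s4.png",cv2.resize(cv2.cvtColor(c["image"],cv2.COLOR_RGB2BGR)[175:350,220:350],(520,700)[:2],interpolation=cv2.INTER_CUBIC)[:600])
cv2.imwrite("pics/ref.png",c["image"])
E
```

```text
tab -2.3631416698211978 -150.05941001405466
[  24.54 -150.11  105.84] [0.26 0.02 0.52]
[  23.76 -149.97   94.69] [ 0.03 -0.09 -0.87]
[  23.8  -149.96   84.67] [-0.42  0.47 -0.65]
[  23.83 -149.97   74.73] [ 0.24  0.23 -0.22]
[  23.83 -149.97   64.72] [-0.67 -0.38 -0.38]
[  23.82 -149.96   56.75] [0.01 1.03 0.27]
20 [ 0.76 -0.28 -0.85]
10 [ 0.82 -0.02 -1.08]
9 [ 3.86  1.39 -1.72]
[   9.42 -150.02   57.09] [ 3.86  1.39 -1.72] 34.175
```

View pics/s4.png

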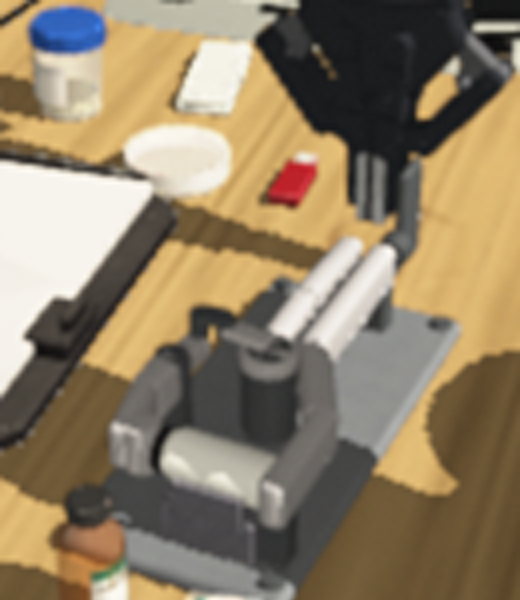

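The fingers stand behind the tab and touch it; the locked handle is around orig px (300,245). Next I'll pull 1 mm at a time, watching that patch.

```bash
python3 - <<'E'
from h import *
import cv2
ref=cv2.imread("pics/ref.png").astype(float)
b=np.array([.2,0,.5]);x=9
while x>-30:
    x-=1;manip.servo_line(P(x,-150,57),rate=.03);manip.hold(.06);f=F()-b
    im=manip.camera("side")["image"].astype(float);d=abs(im-ref)[236:256,290:312].mean()
    print(x,inv()[0],f,round(d,1),round(manip.get_time(),2))
    if d>25 or f[0]>6.8:break
E
```

```text
8 8.05 [ 3.17  0.34 -1.63] 4.2 34.58
7 6.81 [ 3.66 -0.31 -0.45] 8.8 34.94
6 5.77 [ 2.27  0.47 -1.8 ] 12.6 35.3
5 4.75 [ 2.48  0.54 -1.35] 15.7 35.66
4 3.78 [ 1.44  0.66 -0.63] 19.5 36.02
3 2.83 [0.81 0.14 0.2 ] 22.4 36.38
2 1.8 [ 1.26 -0.13  0.06] 25.3 36.73
```

```bash
python3 - <<'E'
from h import *
import cv2
c=manip.camera("side");im=cv2.cvtColor(c["image"],cv2.COLOR_RGB2BGR)
r=cv2.cvtColor(cv2.imread("pics/ref.png"),cv2.COLOR_RGB2BGR)
cv2.imwrite("pics/s5.png",cv2.resize(np.hstack([r[205:305,260:350],im[205:305,260:350]]),(720,400),interpolation=cv2.INTER_CUBIC))
print(F())
E
```

```text
[ 0.6  -0.67  0.83]
```

View pics/s5.png

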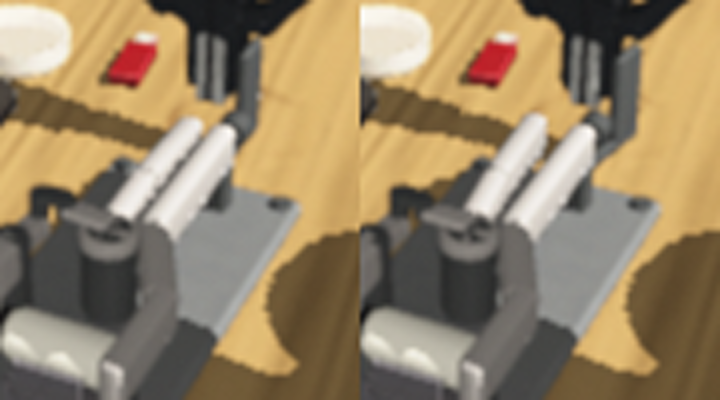

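The handle top has shifted only slightly (196→183 in the crop), so it isn't open yet. I'll keep pulling.

```bash
python3 - <<'E'
from h import *
import cv2
prev=None
b=np.array([.2,0,.5]);x=2
while x>-24:
    im=manip.camera("side")["image"].astype(float)[225:260,275:312]
    d=0 if prev is None else abs(im-prev).mean()
    prev=im;f=F()-b
    print(x,inv()[0],f,round(d,1),round(manip.get_time(),2))
    if d>12 or f[0]>6.8:break
    x-=1;manip.servo_line(P(x,-150,57),rate=.03);manip.hold(.08)
c=manip.camera("side");im=cv2.cvtColor(c["image"],cv2.COLOR_RGB2BGR)
cv2.imwrite("pics/s6.png",cv2.resize(im[205:305,250:350],(500,500),interpolation=cv2.INTER_CUBIC))
E
```

```text
2 1.81 [ 0.81 -0.1   0.38] 0 36.83
1 0.84 [-0.15  0.27  0.44] 3.2 37.22
0 0.1 [ 1.18  1.37 -0.58] 17.6 37.6
```

View pics/s6.png

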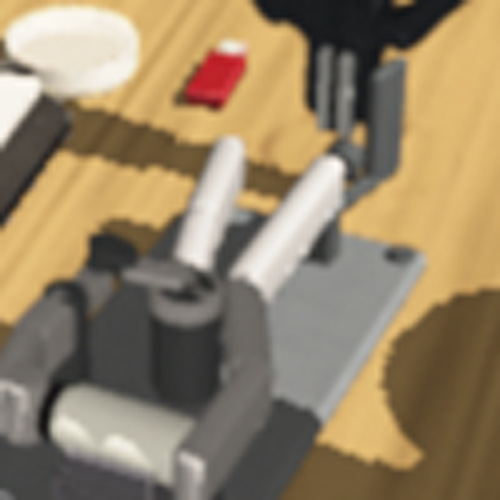

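The handle tripped and is springing open, its end now near orig (296,233). I'll let go of the tab, retreat and check.

```bash
python3 - <<'E'
from h import *
import cv2
manip.hold(.3)
manip.servo_line(P(26,-150,57),rate=.06);print(inv(),F())
manip.servo_line(P(26,-150,150),rate=.15)
manip.move_to(P(-130,-60,220),ROT)
manip.hold(.5);print(inv(),F(),manip.get_time())
s=cv2.cvtColor(manip.camera("side")["image"],cv2.COLOR_RGB2BGR)[205:350,220:350]
t=cv2.cvtColor(manip.camera("top")["image"],cv2.COLOR_RGB2BGR)[190:290,165:325]
s=cv2.resize(s,(350,390),interpolation=cv2.INTER_CUBIC);t=cv2.resize(t,(448,280),interpolation=cv2.INTER_CUBIC)
o=np.zeros((390,798,3),np.uint8);o[:,:350]=s;o[:280,350:]=t;cv2.imwrite("pics/end.png",o)
E
```

```text
[  25.88 -149.9    56.83] [-0.2   0.43 -0.48]
[-129.89  -60.11  219.84] [ 0.61  0.65 -0.22] 40.5917
```

View pics/end.png

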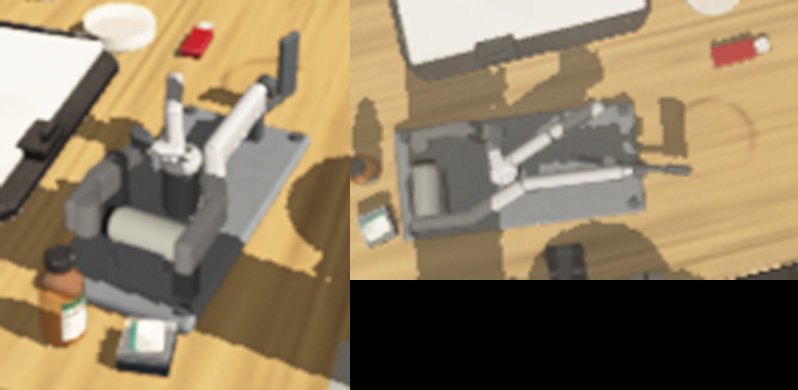

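The handle is fully open again: its end is at orig (254,228), as at the start. The stopper is no longer visible as a black ring, and the bystanders in the frame look undisturbed. I'll hand it in.

```bash
python3 -c "
from rig import manip
print(manip.sign_off())"
```

```text
the job is handed in; nothing more can be done
None
```

The pliers snapped shut and stayed locked with the hand off, pressing the stopper in; the handle then sprang fully open when I hooked and pulled the release tab, and the job was handed in at about 41 s.

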